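Complete the column-change kit

ROBOT

A 6-joint arm with a two-finger parallel gripper is mounted at the origin on a cart in front of the work surface, level with it; the furniture and walls round the work are solid. World frame = base frame: x ahead of the robot, y to its left, z up, the work surface at z = 0. Lengths are in mm, angles in rad, forces in N, time in s.
With the tool pointing down it reaches from about 400 to 925 mm from the base axis. Payload 12.5 kg.
Tool frame: the origin (TCP) lies midway between the tips of the shut fingers; the grasp point (between the pads) lies 19 mm behind it (arm.grip_depth is the distance from the TCP to the grasp point, in mm); z points along the fingers, y is the line along which they close (so a half turn about z gives the same grasp; the last joint's range is limited). The gripper opens to 95 mm and grips with 3 to 60 N. Pads are 20 mm wide; open, the fingers measure 119 mm over their backs; the gripper's body (75 mm by 180 mm) begins 59 mm behind the grasp point.
Start: joints at [-1.423, 0.491, 1.559, -0, 1.092, -0.106], TCP at [156.95, -604.991, 214.661] pointing down, gripper open.
Joint ranges: [-3.1, 3.1], [-0.84, 2.19], [0.05, 2.79], [-1.13, 4.28], [0.06, 2.93], [-2.69, 2.69]. Speed limits (rad/s): [2.22, 2.22, 2.79, 3.14, 3.14, 3.14].

INTERFACE

Orientations are given as [roll, pitch, yaw] about the fixed x, y, z axes, in that order (R = Rz(yaw) Ry(pitch) Rx(roll)).
In Python, from workcell import arm gives the robot as it stands.
- The arm moves only by the shell command python3 -m handwheel 'ROWS' [OPENING] [FORCE]. ROWS is JSON, one flat list of numbers, 6 for each row, row after row: the shift along the tool's x, y, z scaled (see below), then the turn, a rotation vector about the tool's x, y, z scaled (see below). In form: [tx, ty, tz, rx, ry, rz, tx, ty, tz, rx, ry, rz, ...]. A call has 1 to 10 rows; each row is the pose to reach, as a shift and turn from the pose commanded when the call began, along the tool's axes at that moment; what a row does not reach only later rows make up. The controller multiplies each number of a shift by 100 mm and each number of a turn by 30 degrees. A row lasts 1/12 s, in which the tool goes at most 41.7 mm and 7.16 degrees, less where a joint would pass 70% of its speed; a pose out of reach is approached as far as the arm can. A call with a number of a shift or a turn outside -1 to 1 is refused whole. A call with a gripper value outside its range is refused whole. OPENING is the opening, from -1 (shut) to 1 (fully open), set as the call begins (- or left out, the last holds). The fingers move at their own pace and stop on an object; FORCE is the grip in N (left out, the last holds). Time passes only in rows, so rows that repeat a pose let the fingers close. It gives the time, the measured TCP pose, the force, the opening and the grip force at its end, in the units of the state.
- arm.observe(): the state, without advancing time (a new reading comes with each control period).
- arm.snapshot(name): name is "side" or "top"; returns a dict with "pixels" (480x640x3 uint8, red, green, blue), "K" (3x3 intrinsics, pixels), "R" (3x3) and "t" (3): a world point X has camera coordinates R X + t. Camera axes: x right, y down, z forward; pixel columns grow to the right and rows downward; lengths in mm; the calibration is good to about 2 mm. A picture is of the moment at which its call begins. There is no depth.
- arm.finish_job(): hands the job in; it is judged then, once.
The state is a dict: "t": time; "joint_pos": joint angles; "joint_vel": joint speeds; "joint_efforts": joint torques, N m; "tool_pos": TCP position; "tcp_rot": TCP orientation; "wrist_force": force on the tool from outside, world axes, zero at the start; "moment": the same for the moment, N m; "finger_gap": opening from 0.0 (shut) to 1.0 (fully open); "finger_force": force on a finger pad.
Only numpy, scipy, OpenCV 4.12 (cv2) and the standard library are available. Lean on these libraries where they do the work, as an engineer would, in place of code of your own. Each camera call takes 0.05 s, during which the arm holds its last target. There are 200 camera calls.

TASK

Put the column-change kit back together in its tray: lay the column with the red end plugs, the open-end spanner, the red-handled screwdriver and the green USB stick each flat in the recess shaped for it. Leave the longer column without plugs and the marker with the red cap lying where they are; they do not belong to the kit. Set the column down gently, it must not be dropped.

Things in the scene. Friction and masses are not known exactly. Their poses are not given: they have to be found in the camera images.
- column_mid (a point): Separation column for the kit: polished steel tube 9.6 mm thick with 15 mm hexagon nuts, a red plug in each end; 132 mm long, 13 mm high, 80 g, lying on the bench. This point is its middle, 6.5 mm above its underside; y along the column, z up as it lies. Grip the tube at the middle across x (10 mm wide)
- spanner: Double open-end spanner, steel, 158 mm long, jaws 23 mm wide at both ends, 5 mm thick, lying flat. Origin: centre of its underside; y along it, z up. Grip the shank at the middle across x (9 mm wide, 4 mm high): fingertips about 2 mm above the surface
- screwdriver_mid (a point): Screwdriver, 196 mm long, lying: red handle 95 mm long, 25 mm wide and 24 mm high on the +y half (from y = 3 to 98 mm), thin steel blade on the -y half. This point is the middle of its length, 12 mm above its underside; y along it toward the handle end. Grip the handle at y = 48 mm across x
- usb_stick: USB stick with a green case and a steel plug, 18 x 49 x 8 mm, 15 g, lying flat. Origin: centre of its underside; y along it, z up. Grip it at the middle across x (18 mm wide)
- bare_column: Look-alike: a longer separation column, 182 mm, steel, without red plugs, 15 x 13 mm; to be left alone. Origin: centre of its underside; y along it
- marker: Look-alike: felt-tip marker, white barrel and red cap, 14 x 133 x 15 mm; to be left alone. Origin: centre of its underside; y along it
- insert_column: Fixed tray insert 72 x 224 x 18 mm: dark, 10 mm deep yellow recess. Origin: centre of underside; y lengthwise, z up; recess floor z = 8 mm, 11 above bench. For the column: straight slot 150 mm long (y = -75 to 75) and 29 mm wide. Dark finger trough, as deep, right across at y = -26 to 26 mm; open pads <= 40 mm there. Column's middle over the origin, y along y, either way
- insert_spanner: Fixed tray insert 72 x 224 x 18 mm: dark, 10 mm deep yellow recess. Origin: centre of underside; y lengthwise, z up; recess floor z = 8 mm, 11 above bench. For the spanner: 176 mm long, 23 mm wide, both ends (|y| = 46 to 88) 37 mm wide. Dark finger trough, as deep, right across at y = -26 to 26 mm; open pads <= 40 mm there. Spanner's origin over this one, y along y, either way
- insert_screwdriver: Fixed tray insert 72 x 224 x 18 mm: dark, 10 mm deep yellow recess. Origin: centre of underside; y lengthwise, z up; recess floor z = 8 mm, 11 above bench. For the screwdriver: 20 mm wide for the blade (y = -106 to -6), 40 mm for the handle (y = -6 to 106). Dark finger trough, as deep, right across at y = 22 to 74 mm; open pads <= 40 mm there. Its middle over the origin, handle to +y
- insert_usb: Fixed tray insert 72 x 224 x 18 mm: dark, 10 mm deep yellow recess. Origin: centre of underside; y lengthwise, z up; recess floor z = 8 mm, 11 above bench. For the USB stick: only a short pocket, 68 x 34 mm. Tray rim 24 mm above bench. Dark finger trough, as deep, right across at y = -26 to 26 mm; open pads <= 40 mm there. Stick's origin over this one, y along y, either way
Mind the look-alikes: they are no part of the job. Leave any purple look-alike of the part that bears column_mid alone.

How it is judged (in metres and radians):
At the end, for the whole second after the job is handed in: The plugged column, the spanner, the screwdriver and the USB stick each lie at rest, released, on the floor of their own recess (within 4 mm of its depth), centred within 12 mm across and 15 mm along the recess, in line with it within 0.2 rad (USB stick 0.4 rad) (x of column_mid in the frame of insert_column between -0.012 and 0.012 m and y of column_mid in the frame of insert_column between -0.015 and 0.015 m and z of column_mid in the frame of insert_column below 0.0185 m and angle between the y axis of column and the y axis of insert_column, either way round below 0.2 rad and linear speed of each of column, spanner, screwdriver, usb_stick below 0.02 m/s and angular speed of each of column, spanner, screwdriver, usb_stick below 0.3 rad/s and x of spanner in the frame of insert_spanner between -0.012 and 0.012 m and y of spanner in the frame of insert_spanner between -0.015 and 0.015 m and z of spanner in the frame of insert_spanner below 0.012 m and angle between the y axis of spanner and the y axis of insert_spanner, either way round below 0.2 rad and x of screwdriver_mid in the frame of insert_screwdriver between -0.012 and 0.012 m and y of screwdriver_mid in the frame of insert_screwdriver between -0.015 and 0.015 m and z of screwdriver_mid in the frame of insert_screwdriver below 0.024 m and angle between the y axis of screwdriver and the y axis of insert_screwdriver, either way round below 0.2 rad and x of usb_stick in the frame of insert_usb between -0.012 and 0.012 m and y of usb_stick in the frame of insert_usb between -0.015 and 0.015 m and z of usb_stick in the frame of insert_usb below 0.012 m and angle between the y axis of usb_stick and the y axis of insert_usb, either way round below 0.4 rad); the robot touches nothing.
It fails at once if the longer column without plugs is moved by more than 25 mm (distance of bare_column from where it was at the start of the episode above 0.025 m).
It fails at once if the marker is moved by more than 25 mm (distance of marker from where it was at the start of the episode above 0.025 m).
It fails at once if the plugged column is dropped: it falls freely at more than 0.7 m/s (a fall of about 25 mm) (linear speed of column above 0.7 m/s and contact force between column and the fingers below 0.05 N and contact force between column and anything else below 0.05 N).
It also fails if it takes over 102 s, if anything falls off the work surface, if the arm or the gripper's body presses on something with over 40 N, if the wrist force passes 120 N, or if a joint passes its speed limit or range.

## Working session

There is one attempt and no reset: what is moved stays moved. The work goes in short steps, Python scripts to look and compute and a shell command to move; the robot and the scene stay as the last step left them, time stands still between calls to the robot, and variables do not carry over. Pictures are saved under pics/ and viewed, at most 14 in all, crops included, and the job is handed in when it is done.

```bash
mkdir -p pics; ls; python3 - <<'E'
from workcell import arm
import cv2,numpy as np
s=arm.observe();print(s)
for n in("top","side"):
    d=arm.snapshot(n);cv2.imwrite(f"pics/{n}0.png",d["pixels"][:,:,::-1]);np.savez(f"{n}0.npz",**d)
    print(n,d["K"].tolist(),np.round(d["R"],4).tolist(),d["t"].tolist(), -d["R"].T@d["t"])
E
```

```text
pics
{'t': 0.0, 'joint_pos': array([-1.42258769e+00,  4.91571335e-01,  1.55948467e+00, -3.54590886e-05,
        1.09170669e+00, -1.05598242e-01]), 'joint_vel': array([-0.00094019,  0.00080879, -0.00122083,  0.00032869, -0.00067556,
        0.00069898]), 'joint_efforts': array([-2.19605492e-03, -6.12654305e+01, -2.58188635e+01,  6.91383239e-02,
        4.80959541e-02, -8.72404007e-05]), 'tool_pos': array([ 156.90720171, -604.71077462,  214.0423099 ]), 'tcp_rot': array([-3.14042581e+00, -9.20525837e-05,  2.53823190e-01]), 'wrist_force': array([ 0.35022892, -0.43621863,  0.16035365]), 'moment': array([ 0.02517372,  0.05551212, -0.02433008]), 'finger_force': 0.0, 'finger_gap': 1.0014069815562208}
top [[596.1880506505038, 0.0, 314.6754362640905], [0.0, 596.1880506505038, 231.1900035235707], [0.0, 0.0, 1.0]] [[-0.009, -1.0, -0.0006], [-0.999, 0.009, -0.0444], [0.0444, 0.0002, -0.999]] [-124.70028500089084, 571.5031724022595, 1697.8025782147647] [ 494.34068182 -130.24967253 1721.44182151]
side [[436.4233802051543, 0.0, 317.774368080633], [0.0, 436.4233802051543, 238.6481080331385], [0.0, 0.0, 1.0]] [[-0.6143, -0.7889, -0.013], [-0.6734, 0.5328, -0.5126], [0.4113, -0.3061, -0.8585]] [259.50766923691924, 501.5713797463292, 1342.1269088637034] [ -54.87149207  348.40763105 1412.73633805]
```

View pics/top0.png

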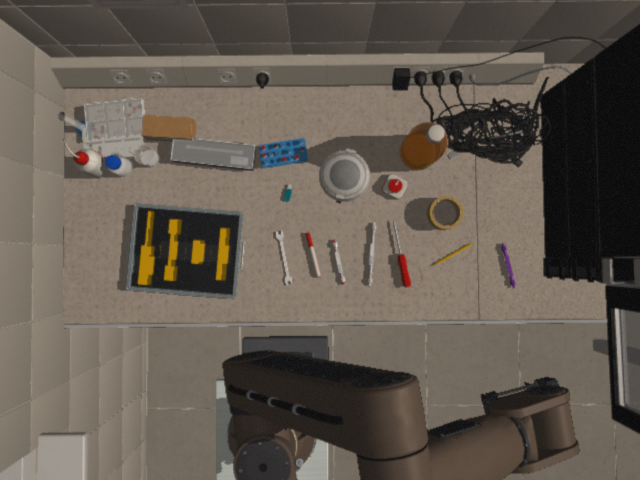

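View pics/side0.png

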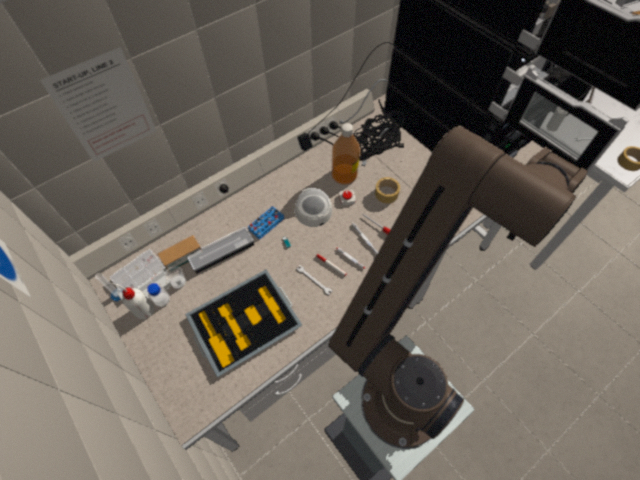

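The top view shows the tray at (185,251). Its recesses from left to right are screwdriver x≈150, spanner 173, USB 198 and column 222. On the bench are the spanner (283,258), marker (312,255), plugged column (337,262), bare column (370,254), screwdriver (400,255), USB stick (287,192) and purple decoy (508,265). I'll zoom in.

```bash
python3 - <<'E'
import cv2
im=cv2.imread("pics/top0.png")
cv2.imwrite("pics/c1.png",cv2.resize(im[180:300,265:425],None,fx=5,fy=5,interpolation=cv2.INTER_CUBIC))
cv2.imwrite("pics/c2.png",cv2.resize(im[198:303,115:255],None,fx=5,fy=5,interpolation=cv2.INTER_CUBIC))
E
```

```text
(no output)
```

View pics/c1.png

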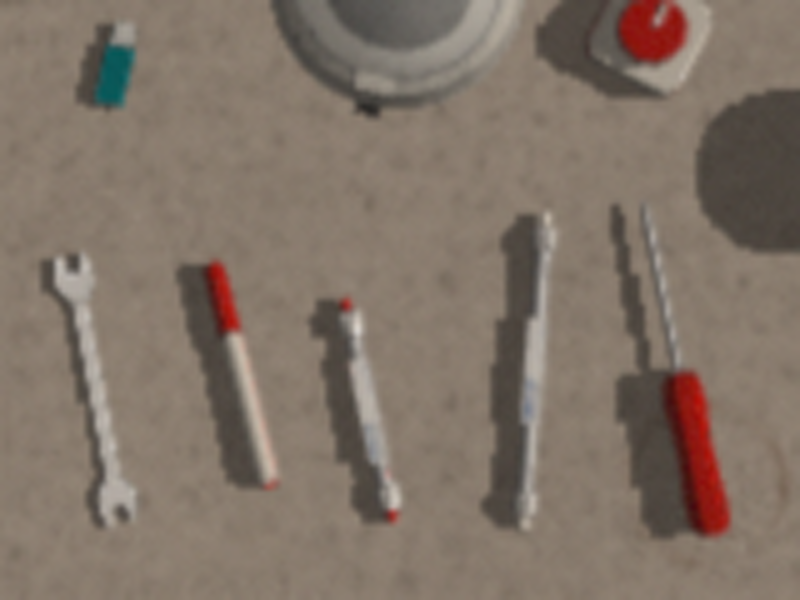

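View pics/c2.png

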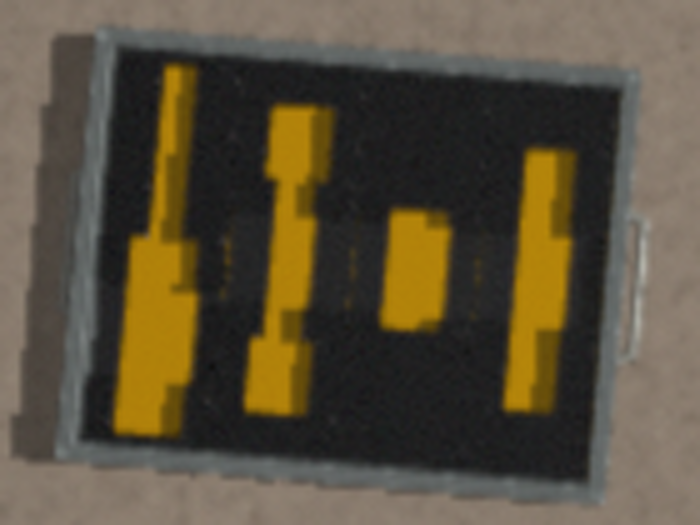

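Crop 1 shows the shapes clearly: the column has red tips at both ends, and the screwdriver handle points down (-x). Crop 2 shows the screwdriver recess with its handle end also down (-x), and the tray turned about 5°.

```bash
cat > h.py <<'E'
import cv2,numpy as np
def ray(d,uv,z):
    uv=np.atleast_2d(uv).astype(float);R,t,K=d["R"],d["t"],d["K"]
    c=-R.T@t; v=(R.T@np.linalg.inv(K)@np.c_[uv,np.ones(len(uv))].T).T
    return c+v*((z-c[2])/v[:,2])[:,None]
def blobs(d,m,z,roi,amin=15):
    M=np.zeros(m.shape,np.uint8);x0,y0,x1,y1=roi;M[y0:y1,x0:x1]=m[y0:y1,x0:x1]
    n,l,s,c=cv2.connectedComponentsWithStats(M);o=[]
    for i in range(1,n):
        if s[i,4]<amin:continue
        v,u=np.nonzero(l==i);P=ray(d,np.c_[u,v],z)[:,:2]
        (cx,cy),(w,h),a=cv2.minAreaRect(P.astype(np.float32))
        mu=P.mean(0);e=np.linalg.eigh(np.cov(P.T))[1][:,1];e=e*np.sign(e[0]) 
        q=(P-mu)@e; r=(P-mu)@[-e[1],e[0]]
        o.append(dict(px=c[i].round(1),n=int(s[i,4]),mean=mu.round(1),rect=np.round([cx,cy,w,h],1),ang=round(np.degrees(np.arctan2(e[1],e[0])),1),ends=np.round([q.min(),q.max()],1),mid=(mu+e*(q.min()+q.max())/2).round(1),wid=round(np.ptp(r),1)))
    return o
def masks(d):
    p=d["pixels"];h=cv2.cvtColor(p,cv2.COLOR_RGB2HSV);H,S,V=h[...,0],h[...,1],h[...,2]
    return dict(yellow=(H>15)&(H<32)&(S>170)&(V>50),red=((H<8)|(H>172))&(S>130)&(V>80),
      green=(H>75)&(H<100)&(S>90),bright=(S<60)&(V>148)) 
E
python3 - <<'E'
from h import *
d=np.load("top0.npz");m=masks(d)
for k,z,r in(("yellow",13,(120,195,250,305)),("green",4,(270,170,310,210)),("red",8,(290,220,425,300)),("bright",5,(265,215,425,300)),("bright",4,(270,170,310,210))):
    print(k)
    for b in blobs(d,m[k],z,r,5 if k!="yellow" else 15): print(b)
E
```

```text
yellow
{'px': array([146.8, 254. ]), 'n': 798, 'mean': array([509.4, 351.7]), 'rect': array([527.1, 349.1,  43.7, 212.7]), 'ang': np.float64(-4.8), 'ends': array([-88.4, 124.2]), 'mid': array([527.2, 350.2]), 'wid': np.float64(43.7)}
{'px': array([172.3, 249.5]), 'n': 650, 'mean': array([521.7, 278.4]), 'rect': array([521.6, 279. ,  36.6, 177.6]), 'ang': np.float64(-5.5), 'ends': array([-89. ,  88.6]), 'mid': array([521.5, 278.4]), 'wid': np.float64(36.7)}
{'px': array([222.5, 254.1]), 'n': 548, 'mean': array([507.2, 134.8]), 'rect': array([507.6, 134.2,  32. , 151.1]), 'ang': np.float64(-5.4), 'ends': array([-75.1,  76. ]), 'mid': array([507.6, 134.8]), 'wid': np.float64(32.1)}
{'px': array([197.7, 251.7]), 'n': 295, 'mean': array([514.6, 205.7]), 'rect': array([515.2, 206.2,  37.1,  65.8]), 'ang': np.float64(-6.1), 'ends': array([-34. ,  34.8]), 'mid': array([515. , 205.6]), 'wid': np.float64(35.7)}
green
{'px': array([287.4, 194.7]), 'n': 68, 'mean': array([677.2, -51.8]), 'rect': array([677.2, -51.8,  16.5,  33. ]), 'ang': np.float64(-12.3), 'ends': array([-16.5,  16.5]), 'mid': 
[... 985 characters left out ...]
.9)}
{'px': array([338.9, 260.7]), 'n': 123, 'mean': array([ 485.1, -198.9]), 'rect': array([ 483.6, -198.5,  117.1,   13.1]), 'ang': np.float64(12.0), 'ends': array([-59.9,  57.2]), 'mid': array([ 483.8, -199.1]), 'wid': np.float64(13.4)}
{'px': array([315.6, 260.9]), 'n': 101, 'mean': array([ 485.2, -131.7]), 'rect': array([ 485.4, -132. ,   83.6,    9.8]), 'ang': np.float64(13.8), 'ends': array([-41.6,  42. ]), 'mid': array([ 485.4, -131.7]), 'wid': np.float64(9.8)}
bright
{'px': array([290., 186.]), 'n': 9, 'mean': array([702.3, -59.6]), 'rect': array([702.3, -59.6,   5.8,   5.8]), 'ang': np.float64(11.4), 'ends': array([-3.4,  3.4]), 'mid': array([702.3, -59.6]), 'wid': np.float64(6.9)}
```

```bash
cat > to.py <<'E'
# usage: to.py x y z yawdeg -> turn (units of 30deg), then shift (units of 100 mm) in the axes after that turn
import sys,numpy as np
from workcell import arm
s=arm.observe();x,y,z,w=map(float,sys.argv[1:5]);p=s["tool_pos"];yaw=s["tcp_rot"][2]
print("t",round(s["t"],2),"pos",p.round(1),"rpy",np.degrees(s["tcp_rot"]).round(1),"gap",round(s["finger_gap"]*95,1),"ff",round(s["finger_force"],1),"F",s["wrist_force"].round(1),"j6",s["joint_pos"][5].round(2))
a=np.radians(w);d=np.array([x,y,z])-p
print("turn",((yaw-a)/np.radians(30)).round(3),"shift",(np.array([np.cos(a)*d[0]+np.sin(a)*d[1],np.sin(a)*d[0]-np.cos(a)*d[1],-d[2]])/100).round(3))
E
python3 to.py 458.5 -386 100 10.7
```

```text
t 0.1 pos [ 156.9 -604.8  214.1] rpy [-179.9   -0.    14.5] gap 95.3 ff 0.0 F [-0.2  0.7 -0.6] j6 -0.11
turn 0.128 shift [ 3.37  -1.59   1.141]
```

```bash

python3 -m handwheel '[0,0,0,0,0,0.128]' -0.2 20
python3 -m handwheel '[0.28,-0.13,0.05,0,0,0,0.56,-0.26,0.1,0,0,0,0.84,-0.4,0.15,0,0,0]'
python3 -m handwheel '[0.28,-0.13,0.05,0,0,0,0.56,-0.26,0.1,0,0,0,0.84,-0.4,0.2,0,0,0]'
python3 -m handwheel '[0.28,-0.13,0.1,0,0,0,0.56,-0.26,0.2,0,0,0,0.84,-0.4,0.3,0,0,0]'
python3 -m handwheel '[0.28,-0.13,0.1,0,0,0,0.56,-0.26,0.25,0,0,0,0.84,-0.4,0.45,0,0,0,0.84,-0.4,0.45,0,0,0,0.84,-0.4,0.45,0,0,0]'
python3 to.py 458.5 -386 3 10.7
```

```text
t: 0.18
tool_pos: [156.9, -604.8, 214.2]
tcp_rot: [-3.141, -0.0, 0.188]
wrist_force: [-0.5, 0.5, -0.1]
finger_gap: 0.97
finger_force: 0.0
t: 0.43
tool_pos: [232.5, -549.4, 199.1]
tcp_rot: [-3.141, -0.0, 0.185]
wrist_force: [-0.0, 0.3, 0.3]
finger_gap: 0.779
finger_force: 0.0
t: 0.68
tool_pos: [308.3, -494.5, 179.9]
tcp_rot: [3.141, -0.0, 0.187]
wrist_force: [-0.5, -0.2, 0.6]
finger_gap: 0.57
finger_force: 0.0
t: 0.93
tool_pos: [383.3, -439.2, 149.0]
tcp_rot: [-3.141, 0.0, 0.187]
wrist_force: [0.1, -0.6, -0.2]
finger_gap: 0.413
finger_force: 0.0
t: 1.35
tool_pos: [458.0, -384.0, 103.4]
tcp_rot: [-3.14, 0.001, 0.189]
wrist_force: [-0.8, -0.5, 0.1]
finger_gap: 0.402
finger_force: 0.0
t 1.35 pos [ 458.  -384.   103.4] rpy [-1.799e+02  1.000e-01  1.090e+01] gap 38.2 ff 0.0 F [-0.8 -0.5  0.1] j6 0.57
turn 0.005 shift [1.000e-03 2.100e-02 1.004e+00]
```

```bash

python3 -m handwheel '[0,0.02,0.2,0,0,0,0,0.02,0.4,0,0,0,0,0.02,0.6,0,0,0,0,0.02,0.8,0,0,0,0,0.02,0.9,0,0,0,0,0.02,0.95,0,0,0,0,0.02,1.0,0,0,0,0,0.02,1.0,0,0,0]'
python3 -m handwheel '[0,0,0,0,0,0,0,0,0,0,0,0,0,0,0,0,0,0,0,0,0,0,0,0,0,0,0,0,0,0,0,0,0,0,0,0]' -1 25
python3 -m handwheel '[0,0,-0.1,0,0,0,0,0,-0.25,0,0,0,0,0,-0.5,0,0,0,0,0,-0.75,0,0,0,0,0,-1,0,0,0]'
python3 to.py 479.7 354.6 100 -5.5
```

```text
t: 2.02
tool_pos: [457.6, -387.7, 4.7]
tcp_rot: [3.141, -0.0, 0.186]
wrist_force: [0.2, 0.9, 1.0]
finger_gap: 0.401
finger_force: 0.0
t: 2.52
tool_pos: [458.0, -387.6, 5.4]
tcp_rot: [3.141, -0.001, 0.187]
wrist_force: [-1.5, 1.4, 5.8]
finger_gap: 0.249
finger_force: 25.0
t: 2.93
tool_pos: [457.6, -387.2, 106.2]
tcp_rot: [-3.142, 0.0, 0.187]
wrist_force: [0.2, 0.8, -0.4]
finger_gap: 0.25
finger_force: 25.0
t 2.93 pos [ 457.6 -387.2  106.2] rpy [-180.     0.    10.7] gap 23.7 ff 25.0 F [ 0.2  0.8 -0.4] j6 0.57
turn 0.54 shift [-0.491 -7.405  0.062]
```

```bash

python3 -m handwheel '[0,0,0,0,0,0.2,0,0,0,0,0,0.4,0,0,0,0,0,0.54,0,0,0,0,0,0.54]'
python3 -m handwheel '[-0.01,-0.1,0,0,0,0,-0.03,-0.35,0,0,0,0,-0.05,-0.65,0,0,0,0,-0.06,-0.95,0,0,0,0]'
python3 -m handwheel '[-0.02,-0.3,0,0,0,0,-0.04,-0.62,0,0,0,0,-0.06,-0.95,0,0,0,0]'
python3 -m handwheel '[-0.02,-0.3,0,0,0,0,-0.04,-0.62,0,0,0,0,-0.06,-0.95,0,0,0,0]'
python3 -m handwheel '[-0.02,-0.3,0,0,0,0,-0.04,-0.62,0,0,0,0,-0.06,-0.95,0,0,0,0]'
python3 -m handwheel '[-0.02,-0.3,0,0,0,0,-0.04,-0.62,0,0,0,0,-0.06,-0.95,0,0,0,0]'
python3 -m handwheel '[-0.02,-0.3,0,0,0,0,-0.04,-0.62,0,0,0,0,-0.06,-0.95,0,0,0,0]'
python3 -m handwheel '[-0.02,-0.3,0,0,0,0,-0.04,-0.62,0,0,0,0,-0.06,-0.95,0,0,0,0]'
python3 -m handwheel '[-0.02,-0.3,0,0,0,0,-0.05,-0.6,0,0,0,0,-0.07,-0.75,0,0,0,0,-0.07,-0.75,0,0,0,0,-0.07,-0.75,0,0,0,0]' | head -3
python3 to.py 479.7 354.6 14.5 -5.5
python3 - <<'E'
from h import *
from workcell import arm
for n in("top","side"):
    d=arm.snapshot(n);np.savez(n+"1.npz",**d);im=d["pixels"][:,:,::-1]
    u,v=(180,250) if n=="top" else (240,310)
    cv2.imwrite(f"pics/{n}1.png",cv2.resize(im[v-75:v+75,u-100:u+100],None,fx=4,fy=4))
E
```

```text
t: 3.27
tool_pos: [457.8, -387.3, 105.5]
tcp_rot: [3.141, -0.001, -0.099]
wrist_force: [-0.2, 0.0, -0.4]
finger_gap: 0.251
finger_force: 25.0
t: 3.6
tool_pos: [460.3, -290.6, 104.6]
tcp_rot: [-3.141, 0.0, -0.094]
wrist_force: [0.2, 0.1, -1.0]
finger_gap: 0.251
finger_force: 25.0
t: 3.85
tool_pos: [463.5, -195.2, 104.8]
tcp_rot: [-3.142, 0.0, -0.093]
wrist_force: [0.5, 0.8, -0.9]
finger_gap: 0.251
finger_force: 25.0
t: 4.1
tool_pos: [466.6, -100.0, 104.8]
tcp_rot: [3.142, -0.0, -0.093]
wrist_force: [0.9, 0.0, -0.1]
finger_gap: 0.25
finger_force: 25.0
t: 4.35
tool_pos: [469.6, -4.9, 104.8]
tcp_rot: [3.142, 0.0, -0.093]
wrist_force: [1.6, -0.6, -1.0]
finger_gap: 0.247
finger_force: 25.0
t: 4.6
tool_pos: [472.6, 90.2, 104.8]
tcp_rot: [3.142, 0.0, -0.093]
wrist_force: [1.0, -0.6, -0.9]
finger_gap: 0.251
finger_force: 25.0
t: 4.85
tool_pos: [475.6, 185.3, 104.8]
tcp_rot: [3.141, 0.0, -0.093]
wrist_force: [1.0, -0.6, -0.1]
finger_gap: 0.253
finger_force: 25.0
t: 5.1
tool_pos: [478.7, 280.4, 104.7]
tcp_rot: [3.141, 0.0, -0.093]
wrist_force: [0.7, 0.3, 0.5]
finger_gap: 0.252
finger_force: 25.0
t: 5.52
tool_pos: [479.0, 353.9, 104.3]
tcp_rot: [3.141, 0.001, -0.093]
t 5.52 pos [479.  353.9 104.3] rpy [180.    0.   -5.3] gap 23.7 ff 25.0 F [-0.2  0.5 -0.9] j6 2.19
turn 0.006 shift [ 0.006 -0.007  0.898]
```

View pics/side1.png

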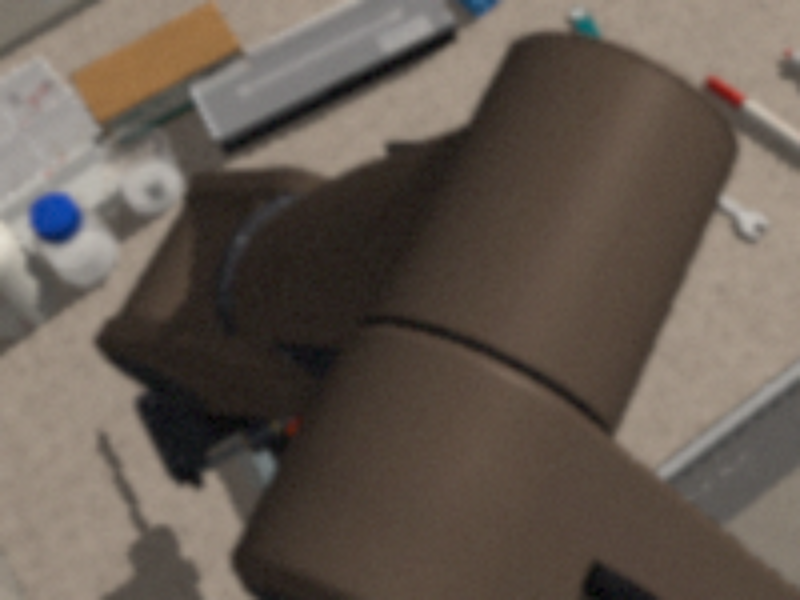

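The arm blocks the side view, but the screwdriver's shadow shows it still held and straight. I'll lower it and watch the force.

```bash

python3 -m handwheel '[0,0,0.2,0,0,0,0,0,0.4,0,0,0,0,0,0.6,0,0,0,0,0,0.75,0,0,0,0,0,0.8,0,0,0,0,0,0.84,0,0,0,0,0,0.86,0,0,0,0,0,0.87,0,0,0]'
python3 -m handwheel '[0,0,0.01,0,0,0,0,0,0.02,0,0,0,0,0,0.02,0,0,0]'
```

```text
t: 6.28
tool_pos: [480.3, 353.7, 18.1]
tcp_rot: [-3.141, -0.001, -0.096]
wrist_force: [0.3, 0.1, -1.2]
finger_gap: 0.251
finger_force: 25.0
t: 6.53
tool_pos: [480.2, 354.0, 16.4]
tcp_rot: [-3.141, -0.001, -0.096]
wrist_force: [-1.1, -1.6, 3.1]
finger_gap: 0.249
finger_force: 25.0
```

```bash

python3 -m handwheel '[0,0,0,0,0,0,0,0,0,0,0,0,0,0,0,0,0,0,0,0,0,0,0,0]' -0.2 20
python3 -m handwheel '[0,0,-0.1,0,0,0,0,0,-0.3,0,0,0,0,0,-0.6,0,0,0,0,0,-0.9,0,0,0,0,0,-0.9,0,0,0]' | head -2
python3 to.py 483.7 -198.9 100 12
```

```text
t: 6.87
tool_pos: [479.9, 354.0, 15.6]
tcp_rot: [3.142, -0.0, -0.096]
wrist_force: [-1.5, 0.3, -0.7]
finger_gap: 0.394
finger_force: 0.0
t: 7.28
tool_pos: [481.8, 355.2, 111.5]
t 7.28 pos [481.8 355.2 111.5] rpy [-179.7   -0.4   -5.5] gap 38.2 ff 0.0 F [-0.5  0.3  0.3] j6 2.19
turn -0.583 shift [-1.133  5.423  0.115]
```

```bash

python3 -m handwheel '[0.04,0.3,0,0,0,0,0.09,0.65,0,0,0,0,0.13,0.98,0,0,0,0]' | tail -1
python3 -m handwheel '[0.04,0.3,0,0,0,0,0.09,0.65,0,0,0,0,0.13,0.98,0,0,0,0]' | tail -1
python3 -m handwheel '[0.04,0.3,0,0,0,0,0.09,0.65,0,0,0,0,0.13,0.98,0,0,0,0]' | tail -1
python3 -m handwheel '[0.04,0.3,0,0,0,0,0.09,0.65,0,0,0,0,0.12,0.9,0,0,0,0,0.13,0.98,0,0,0,0]' | tail -1
python3 -m handwheel '[0,0,0,0,0,-0.2,0,0,0,0,0,-0.4,0,0,0,0,0,-0.517,0,0,0,0,0,-0.517,0,0,0,0,0,-0.517]' | tail -1
python3 to.py 495 -41.2 2.5 10
python3 - <<'E'
from h import *
from workcell import arm
d=arm.snapshot("side");np.savez("side2.npz",**d);im=d["pixels"][:,:,::-1]
cv2.imwrite(f"pics/side2.png",im)
E
```

```text
finger_force: 0.0
finger_force: 0.0
finger_force: 0.0
finger_force: 0.0
finger_force: 0.0
t 8.78 pos [494.1 -40.7 105.8] rpy [180.   -0.    9.9] gap 38.0 ff 0.0 F [-0.8 -0.1 -0.5] j6 1.18
turn -0.003 shift [0.008 0.006 1.033]
```

View pics/side2.png

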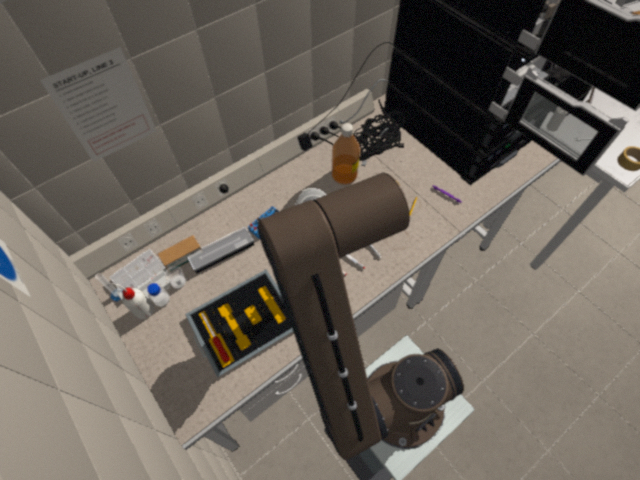

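The screwdriver lies in its recess at (217,340). Next I'll grip the spanner.

```bash

python3 -m handwheel '[0.01,0,0.2,0,0,0,0.01,0,0.4,0,0,0,0.01,0,0.6,0,0,0,0.01,0,0.8,0,0,0,0.01,0,0.9,0,0,0,0.01,0,0.96,0,0,0,0.01,0,0.98,0,0,0,0.01,0,0.98,0,0,0]' 
python3 to.py 495 -41.2 2 10
```

```text
t: 9.5
tool_pos: [495.2, -41.0, 7.8]
tcp_rot: [3.142, -0.0, 0.174]
wrist_force: [-0.5, 0.1, 0.5]
finger_gap: 0.399
finger_force: 0.0
t 9.5 pos [495.2 -41.    7.8] rpy [180.  -0.  10.] gap 37.9 ff 0.0 F [-0.5  0.1  0.5] j6 1.18
turn -0.0 shift [-0.003  0.001  0.058]
```

```bash

python3 -m handwheel '[0,0,0.02,0,0,0,0,0,0.04,0,0,0,0,0,0.055,0,0,0,0,0,0.055,0,0,0]' 
python3 -m handwheel '[0,0,0,0,0,0,0,0,0,0,0,0,0,0,0,0,0,0,0,0,0,0,0,0,0,0,0,0,0,0,0,0,0,0,0,0]' -1 30
python3 -m handwheel '[0,0,-0.05,0,0,0,0,0,-0.2,0,0,0,0,0,-0.4,0,0,0,0,0,-0.6,0,0,0,0,0,-0.8,0,0,0,0,0,-0.9,0,0,0,0,0,-0.9,0,0,0]'
python3 to.py 521.6 278.5 93 -5.5
```

```text
t: 9.83
tool_pos: [495.2, -41.1, 2.3]
tcp_rot: [3.141, -0.0, 0.175]
wrist_force: [-0.3, -1.1, -0.4]
finger_gap: 0.398
finger_force: 0.0
t: 10.33
tool_pos: [495.1, -41.1, 2.2]
tcp_rot: [3.141, -0.0, 0.175]
wrist_force: [-0.1, -0.5, 0.4]
finger_gap: 0.082
finger_force: 30.0
t: 10.92
tool_pos: [495.9, -41.2, 94.1]
tcp_rot: [3.14, -0.003, 0.175]
wrist_force: [0.6, -0.4, -1.5]
finger_gap: 0.085
finger_force: 30.0
t 10.92 pos [495.9 -41.2  94.1] rpy [179.9  -0.2  10. ] gap 8.1 ff 30.0 F [ 0.6 -0.4 -1.5] j6 1.18
turn 0.517 shift [-0.051 -3.207  0.011]
```

```bash

python3 -m handwheel '[0,0,0,0,0,0.2,0,0,0,0,0,0.4,0,0,0,0,0,0.517,0,0,0,0,0,0.517]' | tail -2
python3 -m handwheel '[0,-0.15,0,0,0,0,-0.01,-0.4,0,0,0,0,-0.01,-0.65,0,0,0,0,-0.01,-0.9,0,0,0,0]' | tail -2
python3 -m handwheel '[0,-0.25,0,0,0,0,-0.01,-0.5,0,0,0,0,-0.01,-0.75,0,0,0,0]' | tail -2
python3 -m handwheel '[0,-0.25,0,0,0,0,-0.01,-0.5,0,0,0,0,-0.01,-0.75,0,0,0,0]' | tail -2
python3 -m handwheel '[0,-0.25,0,0,0,0,-0.01,-0.5,0,0,0,0,-0.02,-0.7,0,0,0,0,-0.02,-0.8,0,0,0,0,-0.02,-0.8,0,0,0,0,-0.02,-0.8,0,0,0,0]' | tail -2
python3 to.py 521.6 278.5 13.2 -5.5
python3 - <<'E'
from h import *
from workcell import arm
d=arm.snapshot("top");np.savez("top2.npz",**d);im=d["pixels"][:,:,::-1]
cv2.imwrite(f"pics/top2.png",cv2.resize(im[175:325,80:280],None,fx=4,fy=4))
E
```

```text
finger_gap: 0.085
finger_force: 30.0
finger_gap: 0.086
finger_force: 30.0
finger_gap: 0.086
finger_force: 30.0
finger_gap: 0.087
finger_force: 30.0
finger_gap: 0.083
finger_force: 30.0
t 12.58 pos [520.4 277.5  91.4] rpy [ 1.8e+02  1.0e-01 -5.4e+00] gap 7.8 ff 30.0 F [ 1.1  0.  -0.3] j6 2.04
turn 0.003 shift [ 0.011 -0.011  0.782]
```

View pics/top2.png

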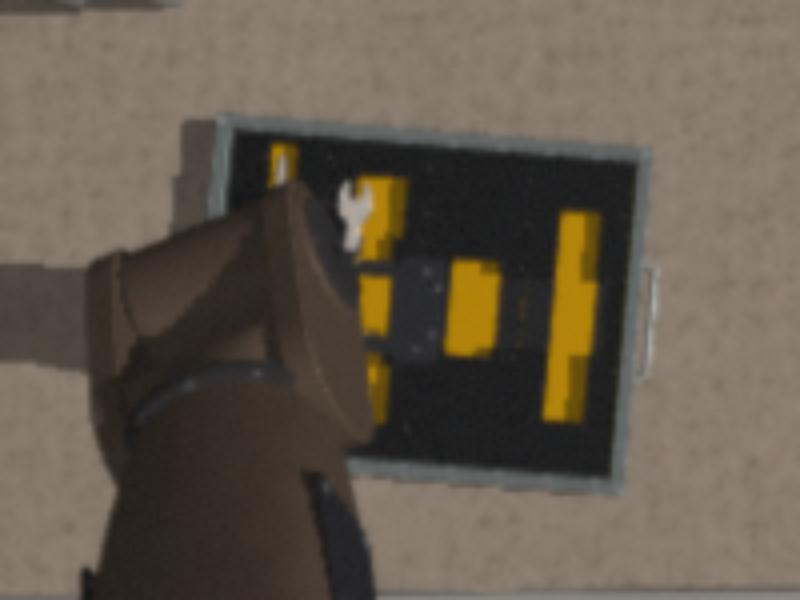

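The spanner's far jaw at crop (355,215) is offset left of the recess by about as much as parallax at that height predicts, so it is aligned. Lowering it now.

```bash

python3 -m handwheel '[0.01,-0.01,0.15,0,0,0,0.01,-0.01,0.3,0,0,0,0.01,-0.01,0.45,0,0,0,0.01,-0.01,0.6,0,0,0,0.01,-0.01,0.68,0,0,0,0.01,-0.01,0.72,0,0,0,0.01,-0.01,0.75,0,0,0,0.01,-0.01,0.765,0,0,0,0.01,-0.01,0.765,0,0,0]'
python3 to.py 521.6 278.5 13.2 -5.5
```

```text
t: 13.38
tool_pos: [522.1, 278.7, 15.9]
tcp_rot: [-3.141, -0.0, -0.096]
wrist_force: [-0.2, -0.7, 0.3]
finger_gap: 0.084
finger_force: 30.0
t 13.38 pos [522.1 278.7  15.9] rpy [-180.    -0.    -5.5] gap 8.0 ff 30.0 F [-0.2 -0.7  0.3] j6 2.05
turn -0.0 shift [-0.004  0.002  0.027]
```

```bash

python3 -m handwheel '[0,0,0.01,0,0,0,0,0,0.02,0,0,0,0,0,0.025,0,0,0,0,0,0.025,0,0,0]'
python3 -m handwheel '[0,0,0,0,0,0,0,0,0,0,0,0,0,0,0,0,0,0,0,0,0,0,0,0,0,0,0,0,0,0]' -0.2 20
python3 -m handwheel '[0,0,-0.1,0,0,0,0,0,-0.3,0,0,0,0,0,-0.6,0,0,0,0,0,-0.9,0,0,0,0,0,-0.9,0,0,0,0,0,-0.9,0,0,0]' |head -2
python3 to.py 483.7 -198.9 2.5 -5.5
```

```text
t: 13.72
tool_pos: [521.9, 278.9, 13.2]
tcp_rot: [-3.142, -0.0, -0.096]
wrist_force: [0.2, -0.1, 0.2]
finger_gap: 0.085
finger_force: 30.0
t: 14.13
tool_pos: [521.9, 278.9, 13.1]
tcp_rot: [3.142, -0.0, -0.096]
wrist_force: [-0.6, -0.2, 0.1]
finger_gap: 0.369
finger_force: 0.0
t: 14.63
tool_pos: [522.5, 279.1, 105.3]
t 14.63 pos [522.5 279.1 105.3] rpy [-179.9   -0.2   -5.5] gap 38.6 ff 0.0 F [-1.  -0.4 -0.3] j6 2.05
turn 0.0 shift [0.072 4.795 1.028]
```

```bash

python3 -m handwheel '[0,0.3,0,0,0,0,0.01,0.65,0,0,0,0,0.015,0.96,0,0,0,0]' | tail -1
python3 -m handwheel '[0,0.3,0,0,0,0,0.01,0.65,0,0,0,0,0.015,0.96,0,0,0,0]' | tail -1
python3 -m handwheel '[0,0.3,0,0,0,0,0.01,0.65,0,0,0,0,0.015,0.96,0,0,0,0]' | tail -1
python3 -m handwheel '[0,0.3,0,0,0,0,0.01,0.65,0,0,0,0,0.015,0.96,0,0,0,0]' | tail -1
python3 -m handwheel '[0,0.3,0,0,0,0,0.01,0.65,0,0,0,0,0.015,0.9,0,0,0,0,0.015,0.96,0,0,0,0]' | tail -1
python3 -m handwheel '[0,0,0,0,0,-0.2,0,0,0,0,0,-0.4,0,0,0,0,0,-0.583,0,0,0,0,0,-0.583,0,0,0,0,0,-0.583]' | tail -1
python3 to.py 483.7 -198.9 2.5 12
python3 - <<'E'
from h import *
from workcell import arm
d=arm.snapshot("top")
b=blobs(d,masks(d)["bright"],3,(160,215,190,285),10)
for q in b:print(q)
cv2.imwrite(f"pics/top3.png",cv2.resize(d["pixels"][200:305,115:255,::-1],None,fx=5,fy=5))
E
```

```text
finger_force: 0.0
finger_force: 0.0
finger_force: 0.0
finger_force: 0.0
finger_force: 0.0
finger_force: 0.0
t 16.38 pos [ 483.1 -199.1  102.7] rpy [-180.     0.    11.8] gap 38.0 ff 0.0 F [-0.3 -0.6 -0.2] j6 0.85
turn -0.005 shift [ 0.006 -0.     1.002]
{'px': array([174. , 232.3]), 'n': 86, 'mean': array([571.1, 276. ]), 'rect': array([565. , 274.6,  66.4,  20.2]), 'ang': np.float64(-5.8), 'ends': array([-39.5,  27.6]), 'mid': array([565.2, 276.6]), 'wid': np.float64(20.7)}
```

View pics/top3.png

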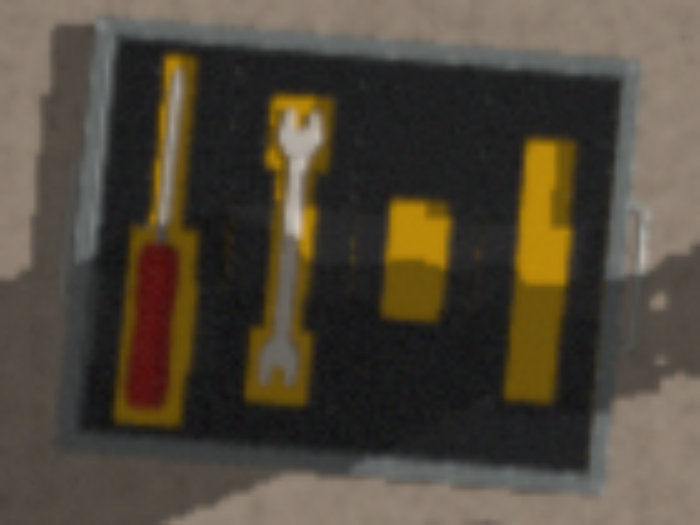

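The screwdriver (155,240) and spanner (288,245) both lie centred in their recesses. Next is the column.

```bash

python3 -m handwheel '[0.01,0,0.2,0,0,0,0.01,0,0.4,0,0,0,0.01,0,0.6,0,0,0,0.01,0,0.8,0,0,0,0.01,0,0.9,0,0,0,0.01,0,0.96,0,0,0,0.01,0,0.99,0,0,0,0.01,0,1.0,0,0,0,0.01,0,1.0,0,0,0]'
python3 -m handwheel '[0,0,0,0,0,0,0,0,0,0,0,0,0,0,0,0,0,0,0,0,0,0,0,0,0,0,0,0,0,0,0,0,0,0,0,0]' -1 30
python3 -m handwheel '[0,0,-0.03,0,0,0,0,0,-0.1,0,0,0,0,0,-0.22,0,0,0,0,0,-0.36,0,0,0,0,0,-0.5,0,0,0,0,0,-0.64,0,0,0,0,0,-0.76,0,0,0,0,0,-0.8,0,0,0,0,0,-0.8,0,0,0]'
python3 to.py 507.5 134.5 93 -5.5
```

```text
t: 17.18
tool_pos: [484.6, -199.6, 3.6]
tcp_rot: [3.141, -0.001, 0.209]
wrist_force: [-0.4, -0.6, 0.2]
finger_gap: 0.401
finger_force: 0.0
t: 17.68
tool_pos: [484.3, -199.5, 3.3]
tcp_rot: [3.141, -0.0, 0.209]
wrist_force: [-0.6, -0.2, 3.4]
finger_gap: 0.091
finger_force: 30.0
t: 18.43
tool_pos: [484.7, -199.7, 84.3]
tcp_rot: [3.14, -0.002, 0.209]
wrist_force: [-0.7, -0.5, -0.7]
finger_gap: 0.094
finger_force: 30.0
t 18.43 pos [ 484.7 -199.7   84.3] rpy [ 1.799e+02 -1.000e-01  1.200e+01] gap 8.9 ff 30.0 F [-0.7 -0.5 -0.7] j6 0.84
turn 0.583 shift [-0.093 -3.348 -0.087]
```

```bash

python3 -m handwheel '[0,0,0,0,0,0.15,0,0,0,0,0,0.3,0,0,0,0,0,0.45,0,0,0,0,0,0.55,0,0,0,0,0,0.583,0,0,0,0,0,0.583]' | tail -2
python3 -m handwheel '[0,-0.1,0,0,0,0,-0.01,-0.3,0,0,0,0,-0.02,-0.55,0,0,0,0,-0.025,-0.8,0,0,0,0]' | tail -2
python3 -m handwheel '[0,-0.25,0,0,0,0,-0.01,-0.5,0,0,0,0,-0.025,-0.75,0,0,0,0]' | tail -2
python3 -m handwheel '[0,-0.25,0,0,0,0,-0.01,-0.5,0,0,0,0,-0.02,-0.75,0,0,0,0,-0.025,-0.95,0,0,0,0]' | tail -2
python3 -m handwheel '[0,-0.22,0,0,0,0,-0.01,-0.42,0,0,0,0,-0.02,-0.6,0,0,0,0,-0.02,-0.75,0,0,0,0,-0.02,-0.83,0,0,0,0,-0.02,-0.85,0,0,0,0,-0.02,-0.85,0,0,0,0]' | tail -2
python3 to.py 507.5 134.5 14.3 -5.5
python3 - <<'E'
from h import *
from workcell import arm
d=arm.snapshot("top");im=d["pixels"][:,:,::-1]
cv2.imwrite(f"pics/top4.png",cv2.resize(im[175:325,120:320],None,fx=4,fy=4))
E
```

```text
finger_gap: 0.092
finger_force: 30.0
finger_gap: 0.085
finger_force: 30.0
finger_gap: 0.089
finger_force: 30.0
finger_gap: 0.088
finger_force: 30.0
finger_gap: 0.09
finger_force: 30.0
t 20.43 pos [506.7 135.3  83. ] rpy [180.    0.   -5.4] gap 8.6 ff 30.0 F [-0.6  0.5 -1. ] j6 1.8
turn 0.003 shift [0.009 0.007 0.687]
```

View pics/top4.png

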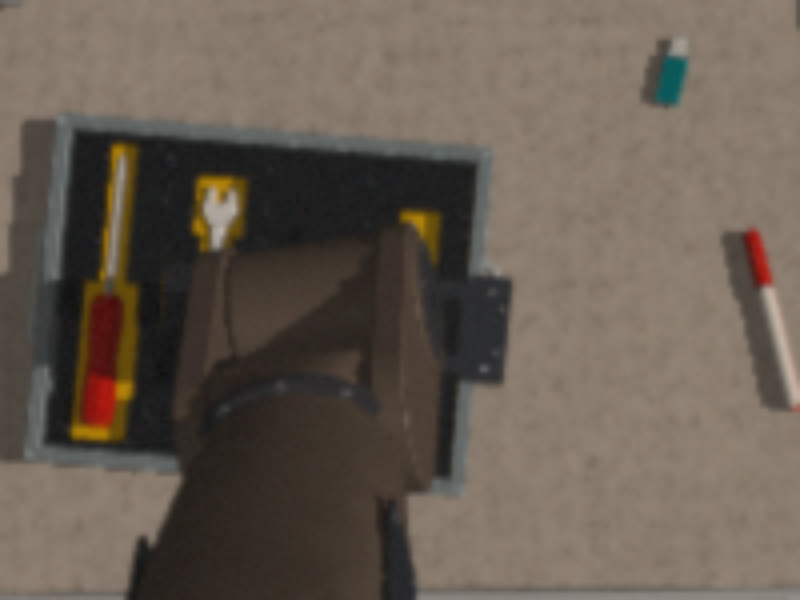

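The column is hidden behind the wrist, but the gap of 8.6 mm shows it is held. I'll lower it gently.

```bash

python3 -m handwheel '[0.01,0,0.1,0,0,0,0.01,0,0.22,0,0,0,0.01,0.01,0.34,0,0,0,0.01,0.01,0.46,0,0,0,0.01,0.01,0.55,0,0,0,0.01,0.01,0.6,0,0,0,0.01,0.01,0.63,0,0,0,0.01,0.01,0.65,0,0,0,0.01,0.01,0.66,0,0,0,0.01,0.01,0.66,0,0,0]'
python3 to.py 507.5 134.5 14.3 -5.5
```

```text
t: 21.32
tool_pos: [507.9, 133.8, 17.2]
tcp_rot: [3.142, -0.0, -0.096]
wrist_force: [0.6, 0.3, -1.0]
finger_gap: 0.091
finger_force: 30.0
t 21.32 pos [507.9 133.8  17.2] rpy [180.   -0.   -5.5] gap 8.7 ff 30.0 F [ 0.6  0.3 -1. ] j6 1.8
turn 0.0 shift [-0.005 -0.007  0.029]
```

```bash

python3 -m handwheel '[0,0,0.01,0,0,0,0,0,0.02,0,0,0,0,0,0.03,0,0,0,0,0,0.033,0,0,0,0,0,0.033,0,0,0]'
python3 -m handwheel '[0,0,0,0,0,0,0,0,0,0,0,0,0,0,0,0,0,0,0,0,0,0,0,0,0,0,0,0,0,0]' -0.2 20
python3 -m handwheel '[0,0,-0.05,0,0,0,0,0,-0.2,0,0,0,0,0,-0.4,0,0,0,0,0,-0.65,0,0,0,0,0,-0.9,0,0,0,0,0,-0.9,0,0,0,0,0,-0.9,0,0,0]' |head -2
python3 to.py 685 -53.5 100 -5.5
```

```text
t: 21.73
tool_pos: [508.0, 133.8, 14.3]
tcp_rot: [-3.142, -0.001, -0.096]
wrist_force: [-1.3, -0.8, 5.1]
finger_gap: 0.09
finger_force: 30.0
t: 22.15
tool_pos: [507.9, 133.8, 13.8]
tcp_rot: [3.142, 0.0, -0.096]
wrist_force: [-0.3, 0.7, -0.6]
finger_gap: 0.371
finger_force: 0.0
t: 22.73
tool_pos: [508.3, 133.9, 105.1]
t 22.73 pos [508.3 133.9 105.1] rpy [-180.    -0.2   -5.5] gap 37.9 ff 0.0 F [-0.2 -0.4  0.1] j6 1.8
turn 0.0 shift [1.938 1.696 0.051]
```

```bash

python3 -m handwheel '[0.2,0.2,0,0,0,0,0.45,0.4,0,0,0,0,0.7,0.6,0,0,0,0,0.97,0.85,0,0,0,0]' | tail -1
python3 -m handwheel '[0.25,0.2,0,0,0,0,0.5,0.43,0,0,0,0,0.75,0.65,0,0,0,0,0.97,0.85,0,0,0,0,0.97,0.85,0,0,0.1,0,0.97,0.85,0,0,0,0.217,0.97,0.85,0,0,0,0.217]' | tail -1
python3 to.py 685 -53.5 2.5 -12
python3 - <<'E'
from h import *
from workcell import arm
d=arm.snapshot("top");im=d["pixels"][:,:,::-1]
cv2.imwrite(f"pics/top5.png",cv2.resize(im[165:315,120:320],None,fx=4,fy=4))
E
```

```text
finger_force: 0.0
finger_force: 0.0
t 23.65 pos [684.5 -54.6 102.2] rpy [180.    0.2 -12.4] gap 37.7 ff 0.0 F [ 0.  -0.4 -0.2] j6 1.61
turn -0.012 shift [ 0.003 -0.012  0.997]
```

View pics/top5.png

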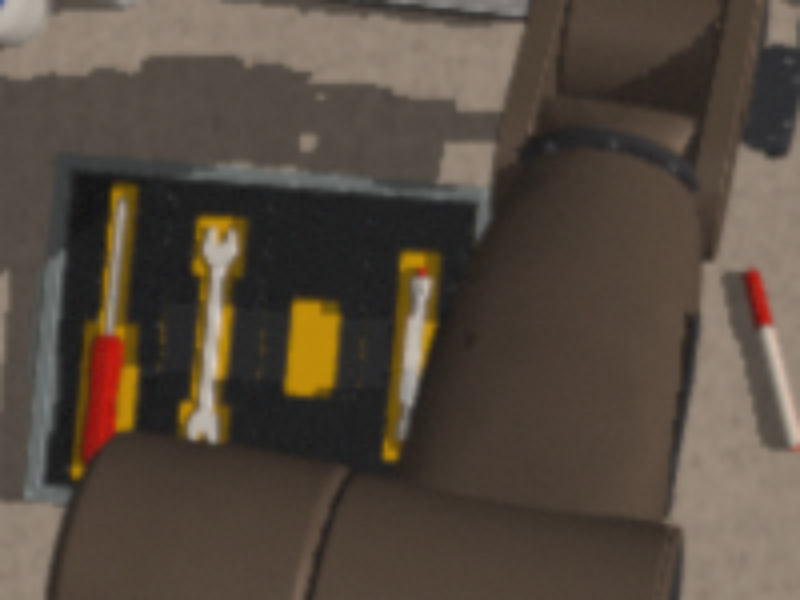

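The column lies in its slot at (415,345). Now the USB stick.

```bash

python3 -m handwheel '[0,-0.01,0.2,0,0,0,0,-0.01,0.4,0,0,0,0,-0.01,0.6,0,0,0,0,-0.01,0.8,0,0,0,0,-0.01,0.9,0,0,0,0,-0.01,0.95,0,0,0,0,-0.01,0.98,0,0,0,0,-0.01,0.99,0,0,0,0,-0.01,0.99,0,0,0]'
python3 -m handwheel '[0,0,0,0,0,0,0,0,0,0,0,0,0,0,0,0,0,0,0,0,0,0,0,0,0,0,0,0,0,0]' -1 15
python3 -m handwheel '[0,0,-0.1,0,0,0,0,0,-0.3,0,0,0,0,0,-0.5,0,0,0,0,0,-0.7,0,0,0,0,0,-0.9,0,0,0,0,0,-0.9,0,0,0]'
python3 to.py 514.8 206 93 -5.5
```

```text
t: 24.45
tool_pos: [685.3, -53.0, 5.5]
tcp_rot: [3.142, -0.001, -0.209]
wrist_force: [-0.2, 0.8, 0.1]
finger_gap: 0.398
finger_force: 0.0
t: 24.87
tool_pos: [685.0, -53.1, 5.2]
tcp_rot: [3.142, -0.001, -0.21]
wrist_force: [0.5, -0.8, 3.4]
finger_gap: 0.185
finger_force: 15.0
t: 25.37
tool_pos: [686.6, -53.3, 99.7]
tcp_rot: [-3.141, -0.006, -0.21]
wrist_force: [0.1, -1.4, -0.2]
finger_gap: 0.186
finger_force: 15.0
t 25.37 pos [686.6 -53.3  99.7] rpy [-180.    -0.4  -12. ] gap 17.6 ff 15.0 F [ 0.1 -1.4 -0.2] j6 1.61
turn -0.217 shift [-1.958 -2.416  0.067]
```

```bash

python3 -m handwheel '[0,0,0,0,0,-0.15,0,0,0,0,0,-0.217,0,0,0,0,0,-0.217]' | tail -2
python3 -m handwheel '[-0.15,-0.2,0,0,0,0,-0.3,-0.4,0,0,0,0,-0.48,-0.6,0,0,0,0,-0.65,-0.8,0,0,0,0]' | tail -2
python3 -m handwheel '[-0.17,-0.2,0,0,0,0,-0.33,-0.4,0,0,0,0,-0.5,-0.6,0,0,0,0,-0.65,-0.8,0,0,0,0]' | tail -2
python3 -m handwheel '[-0.17,-0.2,0,0,0,0,-0.33,-0.4,0,0,0,0,-0.5,-0.6,0,0,0,0,-0.65,-0.8,0,0,0,0,-0.65,-0.81,0,0,0,0,-0.65,-0.81,0,0,0,0]' | tail -2
python3 to.py 514.8 206 16.2 -5.5
```

```text
finger_gap: 0.185
finger_force: 15.0
finger_gap: 0.185
finger_force: 15.0
finger_gap: 0.185
finger_force: 15.0
finger_gap: 0.185
finger_force: 15.0
t 26.78 pos [513.4 206.4  94.9] rpy [180.    0.   -5.4] gap 17.6 ff 15.0 F [-0.7  0.6 -0.7] j6 1.93
turn 0.002 shift [0.014 0.003 0.787]
```

```bash

python3 -m handwheel '[0.01,0,0.15,0,0,0,0.01,0,0.3,0,0,0,0.01,0,0.45,0,0,0,0.01,0,0.6,0,0,0,0.01,0,0.68,0,0,0,0.01,0,0.73,0,0,0,0.01,0,0.76,0,0,0,0.01,0,0.775,0,0,0,0.01,0,0.785,0,0,0,0.01,0,0.785,0,0,0]'
python3 to.py 514.8 206 16.2 -5.5
```

```text
t: 27.62
tool_pos: [515.1, 205.5, 16.7]
tcp_rot: [-3.141, -0.001, -0.096]
wrist_force: [0.6, -0.7, 0.9]
finger_gap: 0.188
finger_force: 15.0
t 27.62 pos [515.1 205.5  16.7] rpy [-180.    -0.    -5.5] gap 17.8 ff 15.0 F [ 0.6 -0.7  0.9] j6 1.93
turn -0.0 shift [-0.004 -0.005  0.005]
```

Release, lift, then back off clear of the tray toward -y.

```bash

python3 -m handwheel '[0,0,0.005,0,0,0,0,0,0.005,0,0,0]' | grep force
python3 -m handwheel '[0,0,0,0,0,0,0,0,0,0,0,0,0,0,0,0,0,0,0,0,0,0,0,0]' -0.2 20 | grep gap
python3 -m handwheel '[0,0,-0.1,0,0,0,0,0,-0.3,0,0,0,0,0,-0.6,0,0,0,0,0,-0.95,0,0,0,0,0,-0.95,0,0,0]' |head -2
python3 -m handwheel '[0,0.3,-0.2,0,0,0,0,0.65,-0.4,0,0,0,0,1,-0.6,0,0,0]' |head -2
python3 -m handwheel '[0,0.3,0,0,0,0,0,0.65,0,0,0,0,0,1,0,0,0,0]' |head -2
python3 -m handwheel '[0,0.3,0,0,0,0,0,0.65,0,0,0,0,0,1,0,0,0,0,0,1,0,0,0,0]' |head -2
python3 - <<'E'
from h import *
from workcell import arm
d=arm.snapshot("top");im=d["pixels"][:,:,::-1]
m=masks(d)
for k in("green","red"):
  for b in blobs(d,m[k],17,(130,205,240,300),3):print(k,b)
cv2.imwrite(f"pics/top6.png",cv2.resize(im[195:300,115:255],None,fx=5,fy=5))
E
```

```text
wrist_force: [-0.7, 0.2, 0.7]
finger_force: 15.0
finger_gap: 0.382
t: 28.53
tool_pos: [517.1, 206.2, 116.9]
t: 28.78
tool_pos: [504.7, 105.2, 171.8]
t: 29.03
tool_pos: [495.3, 5.1, 171.7]
t: 29.37
tool_pos: [485.8, -97.6, 171.2]
green {'px': array([197.7, 253.9]), 'n': 56, 'mean': array([508.3, 205. ]), 'rect': array([508. , 205.5,  14.3,  28.6]), 'ang': np.float64(-5.8), 'ends': array([-15.2,  14.5]), 'mid': array([507.9, 205. ]), 'wid': np.float64(15.4)}
red {'px': array([144.5, 263.7]), 'n': 114, 'mean': array([481.6, 357. ]), 'rect': array([479.4, 355.4,  17.5,  89.1]), 'ang': np.float64(-4.8), 'ends': array([-46.7,  42.6]), 'mid': array([479.5, 357.1]), 'wid': np.float64(18.6)}
```

View pics/top6.png

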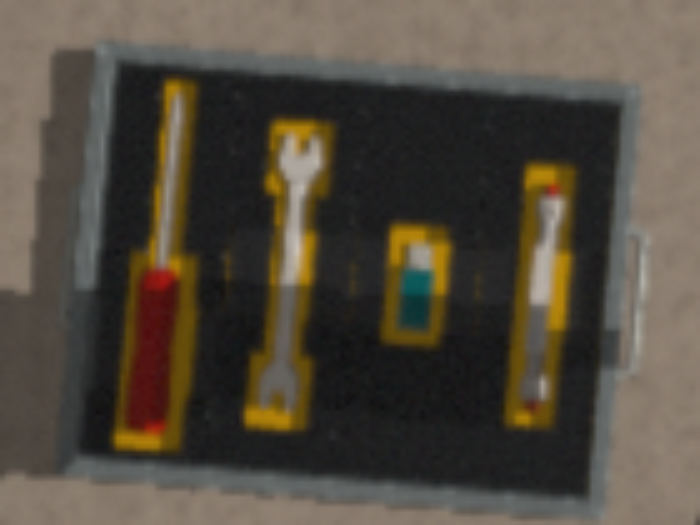

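All four kit parts lie centred in their recesses: screwdriver (155,260), spanner (288,265), USB stick (415,287) and column (541,299). The robot is clear.

```bash
python3 -c "
from workcell import arm
print(arm.observe()['t'],arm.finish_job())"
```

```text
the job is handed in; nothing more can be done
29.4167 None
```

The job is handed in at 29.4 s; the last picture shows the column, spanner, screwdriver and USB stick each centred in its own recess, and neither the longer column nor the marker was touched (no verdict was returned).

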